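# Announce dinner on the call buttons

### The arm

A 6-joint arm with a two-finger parallel gripper is mounted at the origin on a cart in front of the work surface, level with it; the furniture and walls round the work are solid. World frame = base frame: x ahead of the robot, y to its left, z up, the work surface at z = 0. Lengths are in m, angles in rad, forces in N, time in s.
With the tool pointing down it reaches from about 0.275 to 0.825 m from the base axis. Payload 5.2 kg.
Tool frame: the origin (TCP) lies at the very end of the fingers, on their centre line; the grasp point (between the pads) lies 19 mm behind it (robot.grip_depth is the distance from the TCP to the grasp point, in m); z points along the fingers, y is the line along which they close (so a half turn about z gives the same grasp; the last joint's range is limited). The gripper opens to 93 mm and grips with 3 to 60 N. Pads are 15 mm wide; open, the fingers measure 128 mm over their backs; the gripper's body (75 mm by 188 mm) begins 65 mm behind the grasp point.
Start: joints at [-1.366, 0.259, 1.535, -0, 1.348, -0.203], TCP at [0.218, -0.505, 0.219] pointing down, gripper open.
Joint ranges: [-3.14, 3.14], [-0.91, 2.08], [0.19, 2.58], [-1.22, 4.36], [0.22, 2.71], [-3.12, 3.12]. Speed limits (rad/s): [2.57, 2.57, 3.14, 3.14, 3.14, 3.14].

### API

Orientations are given as a unit quaternion [w, x, y, z].
In Python, from station import robot gives the robot as it stands. Calls block until the motion is done:
- robot.reach(position, orientation): joint-space move of the TCP to a pose.
- robot.move_l(position, orientation=None, feed=0.15, force_limit=None): straight line of the TCP; orientation=None keeps the orientation; feed is the mean speed in m/s. With force_limit (N) it stops when the force on the tool has changed by that much, and returns True; else False.
- robot.move_j(angles): joint-space move.
- robot.release() and robot.close_gripper(): open the fingers fully, or close them until they stop; the grip force is fixed at half the most.
- robot.dwell(seconds).
- robot.solve_ik(position, orientation): joint angles nearest the present ones, or None.
- robot.read_camera(name): name is "scene" or "side" or "wrist"; returns a dict with "frame" (400x640x3 uint8, red, green, blue), "vfov" (degrees; the focal length in pixels is half the picture's height over the tangent of half this angle, whatever the lens; pixels are square), "cx", "cy" (the principal point, pixels), "k1" (the pictures are not rectified: a ray, as slopes to the right and down, at radius r is drawn at 1 + k1 r^2 times it, then the intrinsics apply), "extrinsics" (4x4, takes a point from camera to world coordinates). Camera axes: x right, y up, looking along -z (the intrinsics and any distortion apply to the point x, -y, -z); pixel columns grow to the right and rows downward; lengths in m; the calibration is good to about 2 mm. A picture is of the moment at which its call begins. There is no depth.
A pose or a line that the arm cannot do raises robot.PlanningError and nothing moves.
- robot.finish_job(): hands the job in; it is judged then, once.
Readings, each from a call of its own:
- robot.current_clock(): time.
- robot.current_qpos(): joint angles.
- robot.current_joint_vel(): joint speeds.
- robot.current_joint_efforts(): joint torques, N m.
- robot.current_ee_pos(): TCP position.
- robot.current_ee_rot(): TCP orientation.
- robot.current_wrist_force(): force on the tool from outside, world axes, zero at the start.
- robot.current_wrist_torque(): the same for the moment, N m.
- robot.current_finger_gap(): finger opening in m.
- robot.current_finger_force(): force on a finger pad.
Only numpy, scipy, OpenCV 4.12 (cv2) and the standard library are available. Lean on these libraries where they do the work, as an engineer would, in place of code of your own. Each camera call takes 0.05 s, during which the arm holds its last target. There are 200 camera calls.

### The job

Announce dinner with the wireless call buttons on the worktop: with the fingertips, lightly push the green cap all the way in, then the yellow, then the blue; they stay in when let go. Leave the red button up, do not pick up, tip or shove any button, and do not disturb the cup, matchbox, bottle stopper or jigger standing around them.

Things in the scene. Friction and masses are not known exactly. Their poses are not given: they have to be found in the camera images.
- green_button: Wireless call button, a loose upright puck standing on the worktop: white housing 66 mm across and 20 mm high with a steel ring on top, and a green round cap in its middle. Weighs about 0.3 kg. Origin: centre of the underside; z up.
- green_top (a point): Centre of the top face of the green cap (42 mm across, flat); 36 mm above the worktop while the cap is up, 27 mm when fully down (still 7 mm above the housing). Moves with the cap.
- green_cap (a joint): How far the green button is pushed in, in m: 0 up, 0.009 fully down; more than 0.005 counts as pressed. It takes about 2.5 N to start and 4 N at the bottom, and stays where it is left. The cap itself sits on a rubber cushion that yields another 1 mm for each 2 N (up to 7 mm) and springs back on release, so the fingertips must go 1 to 2 mm further than this value.
- yellow_button: Wireless call button, a loose upright puck standing on the worktop: white housing 66 mm across and 20 mm high with a steel ring on top, and a yellow round cap in its middle. Weighs about 0.3 kg. Origin: centre of the underside; z up.
- yellow_top (a point): Centre of the top face of the yellow cap (42 mm across, flat); 36 mm above the worktop while the cap is up, 27 mm when fully down (still 7 mm above the housing). Moves with the cap.
- yellow_cap (a joint): How far the yellow button is pushed in, in m: 0 up, 0.009 fully down; more than 0.005 counts as pressed. It takes about 2.5 N to start and 4 N at the bottom, and stays where it is left. The cap itself sits on a rubber cushion that yields another 1 mm for each 2 N (up to 7 mm) and springs back on release, so the fingertips must go 1 to 2 mm further than this value.
- blue_button: Wireless call button, a loose upright puck standing on the worktop: white housing 66 mm across and 20 mm high with a steel ring on top, and a blue round cap in its middle. Weighs about 0.3 kg. Origin: centre of the underside; z up.
- blue_top (a point): Centre of the top face of the blue cap (42 mm across, flat); 36 mm above the worktop while the cap is up, 27 mm when fully down (still 7 mm above the housing). Moves with the cap.
- blue_cap (a joint): How far the blue button is pushed in, in m: 0 up, 0.009 fully down; more than 0.005 counts as pressed. It takes about 2.5 N to start and 4 N at the bottom, and stays where it is left. The cap itself sits on a rubber cushion that yields another 1 mm for each 2 N (up to 7 mm) and springs back on release, so the fingertips must go 1 to 2 mm further than this value.
- red_button: Wireless call button, a loose upright puck standing on the worktop: white housing 66 mm across and 20 mm high with a steel ring on top, and a red round cap in its middle. Weighs about 0.3 kg. Origin: centre of the underside; z up. Not to be pressed.
- red_top (a point): Centre of the top face of the red cap (42 mm across, flat); 36 mm above the worktop while the cap is up, 27 mm when fully down (still 7 mm above the housing). Moves with the cap.
- red_cap (a joint): How far the red button is pushed in, in m: 0 up, 0.009 fully down; more than 0.005 counts as pressed. It takes about 2.5 N to start and 4 N at the bottom, and stays where it is left. The cap itself sits on a rubber cushion that yields another 1 mm for each 2 N (up to 7 mm) and springs back on release, so the fingertips must go 1 to 2 mm further than this value.
- espresso_cup: Bystander. White espresso cup with handle, 62x86 mm, 50 mm high, between the robot and the buttons. Origin: centre of underside.
- matchbox: Bystander. Dark blue matchbox lying flat, 54x37 mm, 16 mm high, between the robot and the buttons. Origin: centre of underside.
- wine_stopper: Bystander. Cork-and-metal bottle stopper standing on its knob, 33 mm across, 48 mm high, between the robot and the buttons. Origin: centre of underside.
- jigger: Bystander. Brass double-cone jigger standing upright, 41 mm across, 85 mm high, beyond the buttons. Origin: centre of underside.
Mind the look-alikes: they are no part of the job. What is shaped like the yellow_button but orange is not meant.

How it is judged:
By the outcome, as a careful person would: the job done as asked, in the order asked, and still so for the second after the job is handed in, with the robot touching nothing.
It also fails if it takes over 45 s, if anything falls off the work surface, if the arm or the gripper's body presses on something with over 40 N, if the wrist force passes 120 N, or if a joint passes its speed limit or range.

## Working session

There is one attempt and no reset: what is moved stays moved. The work goes in short steps, each a Python script; the robot and the scene stay as the last script left them, time stands still between calls to the robot, and variables do not carry over. Pictures are saved under pics/ and viewed, at most 10 in all, crops included, and the job is handed in when it is done.

```bash
mkdir -p pics; cat > h.py <<'E'
import numpy as np, cv2
from station import robot
def save(n,f): cv2.imwrite(f'pics/{n}.png',cv2.cvtColor(f,cv2.COLOR_RGB2BGR))
def to_world(c,uv,z):
    f=200/np.tan(np.radians(c['vfov'])/2); E=np.array(c['extrinsics'])
    p=cv2.undistortPoints(np.array([[uv]],float),np.array([[f,0,c['cx']],[0,f,c['cy']],[0,0,1]]),np.array([c['k1'],0,0,0.]))[0,0]
    d=E[:3,:3]@[p[0],-p[1],-1]; o=E[:3,3]
    return o+d*(z-o[2])/d[2]
E
python3 - <<'E'
from h import *
for n in ['scene','side']:
    c=robot.read_camera(n); save(n+'1',c['frame']); print(n,c['vfov'],c['k1'],np.round(c['extrinsics'],3).tolist())
print(robot.current_clock(),robot.current_ee_rot(),robot.current_finger_gap())
E
```

```text
scene 48.25051335063715 -0.12873560939721473 [[-0.629, 0.461, -0.625, -0.4], [-0.777, -0.373, 0.506, 0.546], [0.0, 0.805, 0.594, 0.909], [0.0, 0.0, 0.0, 1.0]]
side 54.33544705304886 -0.06932288416751559 [[-0.982, 0.125, -0.142, 0.342], [-0.189, -0.677, 0.711, 0.597], [-0.007, 0.725, 0.688, 0.78], [0.0, 0.0, 0.0, 1.0]]
0.1 [-8.29140852e-04  9.79281691e-01  2.02501067e-01 -4.86425157e-06] 0.09292172436498883
```

View pics/scene1.png

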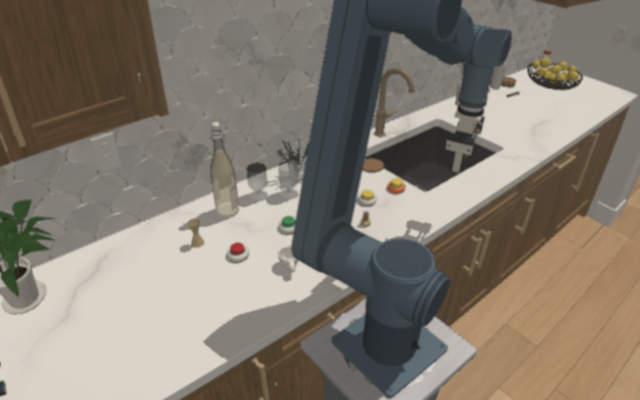

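View pics/side1.png

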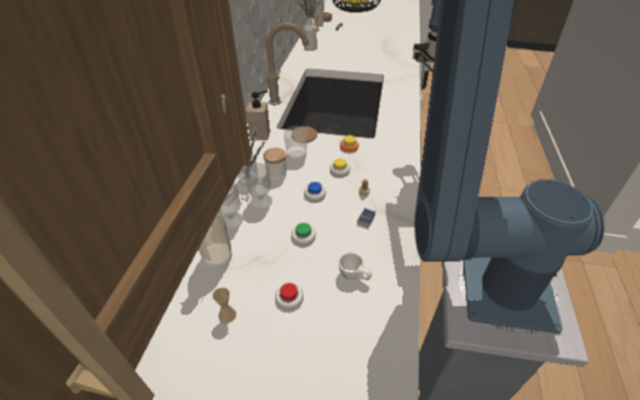

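The side view shows red (289,292), green (303,230), blue (315,188), yellow in a white housing (340,164) and the orange-housed look-alike (349,142). It also shows the cup (352,268), matchbox (367,217), stopper (364,187) and jigger (225,305). Next I'll work out positions from these pixels and look from above with the wrist camera.

```bash
cat >> h.py <<'E'
HUE={'green':(45,85),'yellow':(22,35),'blue':(105,130),'red':(172,8)}
def cap(c,name,near,r):
    """centroid of the cap-coloured blob nearest to pixel near"""
    hsv=cv2.cvtColor(c['frame'],cv2.COLOR_RGB2HSV); h=hsv[...,0]; a,b=HUE[name]
    m=((h>=a)&(h<=b)) if a<b else ((h>=a)|(h<=b))
    m=(m&(hsv[...,1]>120)&(hsv[...,2]>70)).astype(np.uint8)
    n,_,st,ce=cv2.connectedComponentsWithStats(m)
    L=[(np.hypot(*(ce[i]-near)),i) for i in range(1,n) if st[i,4]>=15]
    L=[x for x in L if x[0]<r]
    if not L: return None
    i=max(L,key=lambda x:st[x[1],4])[1]; return ce[i],st[i]
E
python3 - <<'E'
from h import *
c=robot.read_camera('side')
for n,uv in dict(green=(303,230),yellow=(340,164),blue=(315,188),red=(289,292)).items():
    k=cap(c,n,uv,12); print(n,k, np.round(to_world(c,k[0],.033),3) if k else np.round(to_world(c,uv,.033),3))
for n,uv in dict(lookalike=(349,142),cup=(350,270),match=(367,219),stopper=(364,193),jigger=(228,318)).items(): print(n,np.round(to_world(c,uv,.005),3))
E
```

```text
green (array([302.9140625, 229.515625 ]), array([297, 224,  13,  12, 128], dtype=int32)) [ 0.516 -0.073  0.033]
yellow (array([339.45360825, 163.43298969]), array([334, 159,  12,  10,  97], dtype=int32)) [ 0.465 -0.368  0.033]
blue (array([314.40384615, 187.35576923]), array([309, 183,  12,  10, 104], dtype=int32)) [ 0.52  -0.242  0.033]
red (array([288.36      , 291.48444444]), array([281, 283,  16,  18, 225], dtype=int32)) [0.507 0.12  0.033]
lookalike [ 0.455 -0.531  0.005]
cup [0.38  0.013 0.005]
match [ 0.356 -0.169  0.005]
stopper [ 0.376 -0.275  0.005]
jigger [0.629 0.195 0.005]
```

```bash
python3 - <<'E'
from h import *
robot.close_gripper()
robot.reach([.516-.03,-.073,.22],[0,1,0,0])
c=robot.read_camera('wrist'); save('w1',c['frame']); print(np.round(c['extrinsics'],3).tolist(),c['vfov'],robot.current_clock(),robot.current_ee_pos(),robot.current_finger_gap())
E
```

```text
[[0.0, 0.958, 0.287, 0.566], [-1.0, 0.001, -0.001, -0.074], [-0.001, -0.287, 0.958, 0.387], [0.0, 0.0, 0.0, 1.0]] 70.36965450478925 3.4917 [ 0.48602044 -0.07385248  0.21995273] 0.00031918172115312634
```

View pics/w1.png

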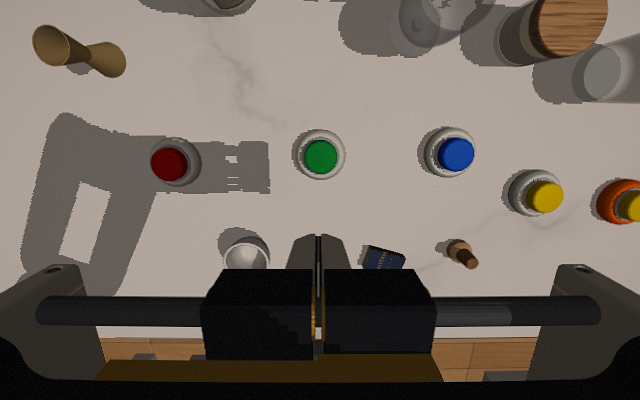

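The wrist view shows red (169,164), green (321,157), blue (456,154) and yellow (543,196), with the orange look-alike at (625,203). The cup, matchbox and stopper are near the bottom, and the path to each cap is clear.

```bash
python3 - <<'E'
from h import *
c=robot.read_camera('wrist')
for n,uv in dict(green=(321,157),yellow=(543,196),blue=(456,154),red=(169,164)).items():
    k=cap(c,n,uv,15); print(n,np.round(k[0],1),k[1][2:],np.round(to_world(c,k[0],.0345),4))
    l,t,w,h,a=k[1]; print('  width', np.linalg.norm(to_world(c,(l,t+h/2),.036)-to_world(c,(l+w,t+h/2),.036)).round(4))
E
```

```text
green [320.7 156.9] [ 32  32 803] [ 0.5183 -0.0769  0.0345]
  width 0.0395
yellow [547.5 197.3] [ 32  31 731] [ 0.4664 -0.3733  0.0345]
  width 0.0427
blue [457.7 154.4] [ 32  33 805] [ 0.5216 -0.2469  0.0345]
  width 0.0399
red [165.6 164.2] [ 32  31 746] [0.5093 0.1176 0.0345]
  width 0.0404
```

```bash
cat >> h.py <<'E'
Q=[0,1,0,0]
def press(x,y):
    robot.reach([x,y,.12],Q)
    robot.move_l([x,y,.045],feed=.08)
    robot.dwell(.2); f0=np.array(robot.current_wrist_force())
    hit=robot.move_l([x,y,.0245],feed=.02,force_limit=9)
    robot.dwell(.2)
    print('hit',hit,'z',np.round(robot.current_ee_pos(),4),'dF',np.round(np.array(robot.current_wrist_force())-f0,2),np.round(f0,2))
    robot.move_l([x,y,.05],feed=.05); robot.move_l([x,y,.12],feed=.15)
    print('t',robot.current_clock())
E
python3 - <<'E'
from h import *
press(.5180,-.076)
robot.reach([.486,-.075,.22],Q)
c=robot.read_camera('wrist'); save('w2',c['frame'])
k=cap(c,'green',(321,157),15); print(k[0],k[1])
E
```

```text
hit False z [ 0.518  -0.076   0.0247] dF [-0.97  0.37  5.47] [-0.27 -0.33 -0.32]
t 7.975
[319.75321337 155.87275064] [304 141  32  31 778]
```

View pics/w2.png

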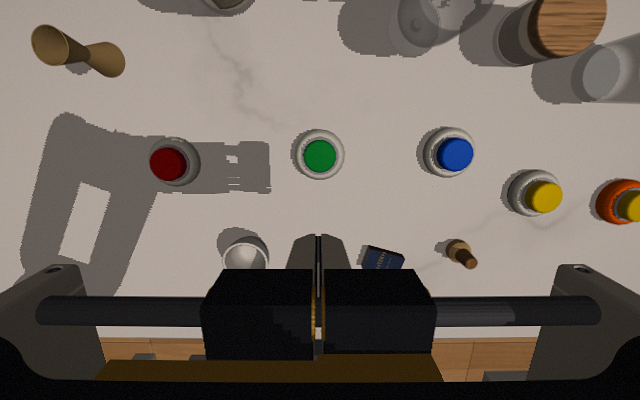

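Green (320,156) now sits low and centred in its housing, which hasn't moved. The 5.5 N reading at 24.7 mm fits a cap at the bottom of its travel. Next come yellow and then blue.

```bash
python3 - <<'E'
from h import *
press(.4665,-.3725)
press(.5215,-.246)
robot.reach([.486,-.20,.24],Q)
c=robot.read_camera('wrist'); save('w3',c['frame']); print(robot.current_clock())
E
```

```text
hit False z [ 0.4665 -0.3725  0.0247] dF [-0.2   1.05  5.07] [-0.45 -0.46 -0.57]
t 13.6667
hit False z [ 0.5216 -0.246   0.0247] dF [-0.03  1.43  6.14] [-0.42 -0.08 -0.66]
t 18.2167
18.8583
```

View pics/w3.png

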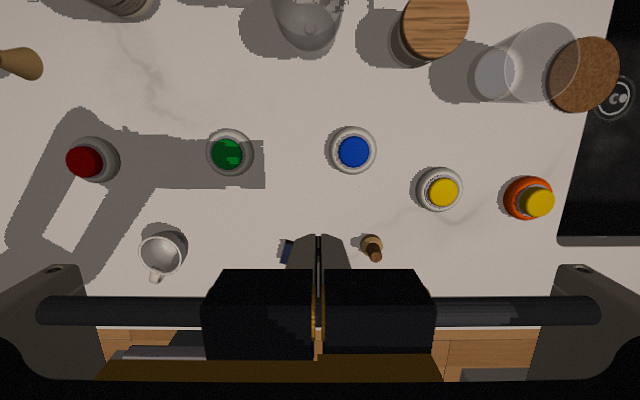

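The caps of green (227,152), blue (354,151) and yellow (443,191) are down in their housings. Red (84,161) and the look-alike (538,201) are still up, and the bystanders in view (cup, stopper, matchbox edge) stand where they were.

```bash
python3 - <<'E'
from h import *
print(robot.finish_job())
E
```

```text
the job is handed in; nothing more can be done
None
```

I pressed the green, yellow and blue caps in that order; all three look fully in, red and the orange look-alike are still up, nothing else was seen to move, and I handed the job in at about 19 s (no verdict came back).

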